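# Set the length stop to a ukulele neck blank

### The arm

A 7-joint arm with a two-finger parallel gripper is mounted at the origin on the work surface. World frame = base frame: x ahead of the robot, y to its left, z up, the work surface at z = 0. Lengths are in m, angles in rad, forces in N, time in s.
With the tool pointing down it reaches from about 0.4 to 0.85 m from the base axis. Payload 10.4 kg.
Tool frame: the origin (TCP) lies between the finger pads; the fingertips stand 22 mm ahead of it and the grasp point (between the pads) lies 3 mm ahead of it; z points along the fingers, y is the line along which they close (so a half turn about z gives the same grasp; the last joint's range is limited). The gripper opens to 85 mm and grips with 20 to 120 N. Pads are 22 mm wide; open, the fingers measure 114 mm over their backs; the gripper's body (76 mm by 85 mm) begins 54 mm behind the grasp point. The pads swing forward as they close: fully open they stand 13 mm farther back than shut.
Start: joints at [-1.278, 0.332, -0.065, 1.46, 0.022, 1.35, -0.088], TCP at [0.194, 0.594, 0.213] pointing down, gripper open.
Joint ranges: [-2.6, 2.6], [-0.5, 2.12], [-1.47, 1.34], [0.16, 2.42], [-1.27, 4.41], [0.06, 2.06], [-2.6, 2.6]. Speed limits (rad/s): [2.22, 2.22, 2.79, 2.79, 3.14, 3.14, 3.14].

### API

Orientations are given as a unit quaternion [x, y, z, w].
In Python, from workcell import manip, camera, ticket, boxes_of, outline_of gives the robot as it stands.
- The arm moves only by the tool carry_out, never from a script. Its argument "deltas" is a list of rows, each a list of 5 numbers: the shift along the tool's x, y, z as a fraction of full scale, then the turn about the tool's z as a fraction of full scale, then the opening, from -1 (shut) to 1 (fully open), so that 0 is half open. In form: [[tx, ty, tz, spin, gripper], ...]. A call has 1 to 20 rows; each row is the pose to reach, as a shift and turn from the pose commanded when the call began, along the tool's axes at that moment; what a row does not reach only later rows make up. Full scale, the value 1, is 150 mm for a shift and 30 degrees for a turn. A row lasts 1/8 s, in which the tool goes at most 62.5 mm and 10.7 degrees, less where a joint would pass 70% of its speed; a pose out of reach is approached as far as the arm can. A call with a number of a shift or a turn outside -1 to 1 is refused whole. A call with a gripper value outside its range is refused whole. The fingers move at their own pace and stop on an object; "force" is the grip in N (left out, the last holds). Time passes only in rows, so rows that repeat a pose let the fingers close. It gives the time, the measured TCP pose, the force, the opening and the grip force at its end, in the units of the state.
- manip.get_obs(): the state, without advancing time (a new reading comes with each control period).
- camera(name): name is "scene" or "side" or "wrist"; returns a dict with "img" (480x640x3 uint8, red, green, blue), "depth" (480x640 float32, m along the optical axis (not along the pixel's ray), 0 where there is no reading), "vertical_fov" (degrees; the focal length in pixels is half the picture's height over the tangent of half this angle, whatever the lens; pixels are square), "cx", "cy" (the principal point, pixels), "k1" (the pictures are not rectified: a ray, as slopes to the right and down, at radius r is drawn at 1 + k1 r^2 times it, then the intrinsics apply), "R" (3x3) and "t" (3): a world point X has camera coordinates R X + t. Camera axes: x right, y down, z forward; pixel columns grow to the right and rows downward; lengths in m; the calibration is good to about 2 mm. A picture is of the moment at which its call begins.
- ticket.hand_in(): hands the job in; it is judged then, once.
Trained networks look in a picture, given as the dict that the camera call returned (one of the last four; its "shot" number tells which), for a name from the list of things; names that differ only in an ending like _2 or _b are one class to them, and where a whole thing is asked for, a point or a joint stands for the part that bears it (a point fixed in the world has none). Each returns a list of dicts, best first, with "conf" (0 to 1); they miss things now and then, are a little off and sometimes report something else, mostly with a low value. They report only what shows in the picture. A call takes as long as a camera call.
- boxes_of(query, picture): "position" ([x, y, z] in m, in world coordinates, good to about 4 mm: the middle of the surface that is visible of it).
- outline_of(query, picture): "region" (480x640 bool, what is visible of it).
The state is a dict: "clock": time; "joint_pos": joint angles; "joint_velocities": joint speeds; "tau": joint torques, N m; "position": TCP position; "ee_rot": TCP orientation; "ft_force": force on the tool from outside, world axes, zero at the start; "torque": the same for the moment, N m; "grip_width": opening from 0.0 (shut) to 1.0 (fully open); "grasp_force": force on a finger pad.
Only numpy, scipy, OpenCV 4.12 (cv2) and the standard library are available. Lean on these libraries where they do the work, as an engineer would, in place of code of your own. Each camera call takes 0.05 s, during which the arm holds its last target. There are 200 camera calls.

### The job

On the length jig, take the stop with the tall square grip and slide it along its rail until the middle of its grip is level with the square end of the neck blank. Leave the stop with the low round knob where it is.

Things in the scene. Friction and masses are not known exactly. Their poses are not given: they have to be found in the camera images.
- tall_stop_top (a point): Top centre of the tall stop's grip: upright dark wood block, 28 mm across the rail, 20 along, 50 tall, free all round above its steel carriage (36 x 44 x 8). The point is 90 mm above the bench; y runs along the rail, z up. It slides at about 2 N, stays where left. Its aluminium rail (40 wide, 295 long, 14 high, on an 18 mm board) is either of two, 140 mm apart, beside the neck blank
- square_end (a point): Middle of the top edge of the neck blank's square end: pale wood bar fixed midway between the rails and parallel to them, 46 mm wide, 22 thick, 281 long, top 40 mm above the bench. Its other end is a headstock 70 mm wide with four dark holes. y points along the rails, out of the square end; z up. Level: the tall stop's top point is at 0 along this y (it stays 70 mm aside in x)
- tall_stop (a joint): Position of the tall stop along its rail, 0 to 0.22 m, growing along the y axis of square_end. It starts at 0 to 0.05 m; the level position lies within 0.10 to 0.20 m
- low_stop_top (a point): Top centre of the other stop, to be left alone: the same carriage, on the other rail, with a low round dark wood knob, 30 mm in diameter and 20 mm tall, its top 60 mm above the bench

How it is judged:
At the end, for the whole second after the job is handed in: The middle of the tall stop's grip is level, along the rail, with the square end of the neck blank to within 12 mm and at rest, and the low stop is within 10 mm of where it began (y of tall_stop_top in the frame of square_end between -0.012 and 0.012 m and velocity of joint tall_stop between -0.005 and 0.005 m/s and distance of low_stop_top from where it was at the start of the episode below 0.01 m); the robot touches nothing.
It fails at once if the low stop is slid more than 15 mm (distance of low_stop_top from where it was at the start of the episode above 0.015 m).
It also fails if it takes over 34 s, if anything falls off the work surface, if the arm or the gripper's body presses on something with over 40 N, if the wrist force passes 120 N, or if a joint passes its speed limit or range.

## Working session

There is one attempt and no reset: what is moved stays moved. The work goes in short steps, Python scripts to look and compute and a tool call to move; the robot and the scene stay as the last step left them, time stands still between calls to the robot, and variables do not carry over. Pictures are saved under pics/ and viewed, at most 10 in all, crops included, and the job is handed in when it is done.

Besides the shell and the picture viewer there is one more tool, called after "Call:" by a JSON object that holds its "op" and its "data". carry_out: Moves the arm, as the interface text tells. Its arguments: {"type":"object","properties":{"deltas":{"type":"array","items":{"type":"array","items":{"type":"number"}}},"force":{"type":"number"}},"required":["deltas"]}

```bash
mkdir -p pics; cat > h.py <<'E'
import numpy as np,cv2
from workcell import manip,camera,ticket,boxes_of,outline_of
def cloud(p):
    f=240/np.tan(np.radians(p["vertical_fov"])/2);K=np.array([[f,0,p["cx"]],[0,f,p["cy"]],[0,0,1.]])
    v,u=np.mgrid[0:480,0:640]
    n=cv2.undistortPoints(np.stack([u,v],-1).reshape(-1,1,2).astype(np.float64),K,np.array([p["k1"],0,0,0.])).reshape(480,640,2)
    d=p["depth"].astype(float)
    c=np.dstack([n[...,0]*d,n[...,1]*d,d])
    return (c-np.array(p["t"]))@np.array(p["R"])
E
python3 - <<'E'
from h import *
ims=[]
for n in("scene","side"):
    p=camera(n);cv2.imwrite(f"pics/{n}0.png",p["img"][...,::-1])
    for q in("tall_stop_top","square_end","low_stop_top"):
        print(n,q,[(np.round(b["position"],3),round(b["conf"],2)) for b in boxes_of(q,p)][:3])
o=manip.get_obs();print(o["position"],o["ee_rot"],o["clock"])
E
```

```text
scene tall_stop_top [(array([ 0.628, -0.028,  0.052]), 0.57)]
scene square_end [(array([ 0.552, -0.06 ,  0.039]), 0.89)]
scene low_stop_top [(array([0.474, 0.15 , 0.042]), 0.94)]
side tall_stop_top [(array([ 0.606, -0.019,  0.059]), 0.81)]
side square_end []
side low_stop_top [(array([0.457, 0.157, 0.042]), 0.81)]
[0.19409316 0.59406624 0.21331573] [ 1.57237866e-01  9.87560757e-01 -6.17788500e-05 -9.05917931e-06] 0.4
```

View pics/scene0.png

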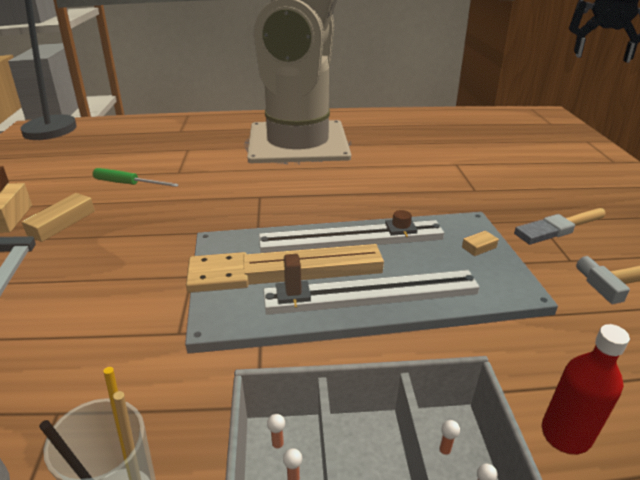

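View pics/side0.png

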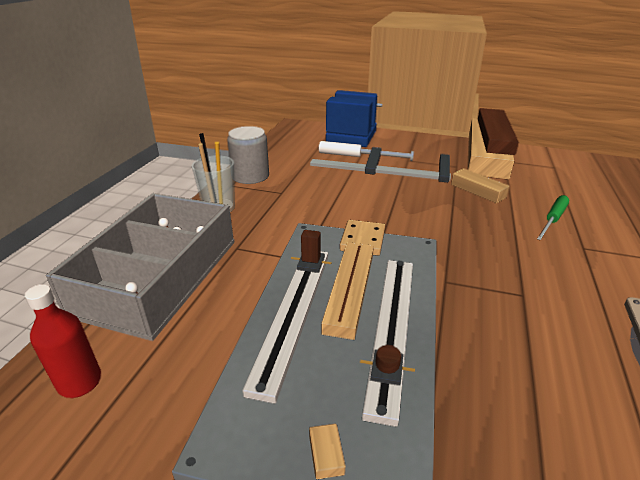

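The scene view shows the tall stop at about (292,272) on the far-from-robot rail, the low knob at (402,218), the headstock at the left (215,270) and the square end at (382,260). So the network's "square_end" position is wrong, because it lies on the headstock side. I'll measure from the depth data instead.

```bash
python3 - <<'E'
from h import *
for n in("scene","side"):
    p=camera(n);c=cloud(p);hsv=cv2.cvtColor(p["img"],cv2.COLOR_RGB2HSV)
    x,y,z=c[...,0],c[...,1],c[...,2]
    m=(z>.034)&(z<.047)&(hsv[...,1]>60)&(hsv[...,2]>110)&(x>.4)&(x<.7)&(abs(y)<.3)&(p["depth"]>0)
    k,l,s,_=cv2.connectedComponentsWithStats(m.astype(np.uint8));i=1+np.argmax(s[1:,4]);P=c[l==i]
    print(n,"pixbox",s[i])
    (_,_),_,_=r=cv2.minAreaRect(P[:,:2].astype(np.float32)*1000);print(r);print(cv2.boxPoints(r)/1000, np.median(P[:,2]))
    t=(z>.065)&(z<.1)&(x>.5)&(x<.75)&(y>-.15)&(y<.1)&(p["depth"]>0)
    print("grip",t.sum(),np.median(c[t],0),np.percentile(c[t],[2,98],axis=0))
    t&=(z>.086);print("top",t.sum(),c[t].mean(0),cv2.minAreaRect(c[t][:,:2].astype(np.float32)*1000))
E
```

```text
scene pixbox [ 186  244  198   44 4371]
((539.8097534179688, -36.57917785644531), (71.75527954101562, 280.9591979980469), 4.695697784423828)
[[ 0.49255237  0.10049184]
 [ 0.51555276 -0.17952433]
 [ 0.5870671  -0.17365019]
 [ 0.56406677  0.10636598]] 0.04063664173245618
grip 461 [ 0.62162199 -0.0271634   0.0873966 ] [[ 0.59861163 -0.03698214  0.06610913]
 [ 0.62456937 -0.01705502  0.09331116]]
top 243 [ 0.61337284 -0.02724845  0.09127657] ((610.1760864257812, -27.16734504699707), (28.848358154296875, 20.147356033325195), 3.975665807723999)
side pixbox [ 322  220   63  113 3433]
((540.56689453125, -36.29542541503906), (69.01689147949219, 282.3297424316406), 4.54780387878418)
[[ 0.49497405  0.10168878]
 [ 0.51736015 -0.17975205]
 [ 0.5861597  -0.17427963]
 [ 0.56377363  0.10716119]] 0.040093412639351095
grip 385 [ 0.60880912 -0.01976475  0.08340257] [[ 0.59672535 -0.03602628  0.06594087]
 [ 0.62328318 -0.01708606  0.09177168]]
top 168 [ 0.60974819 -0.02486135  0.09000292] ((610.436767578125, -28.16110610961914), (27.163928985595703, 21.69100570678711), 4.513138771057129)
```

Call:
{"op": "carry_out", "data": {"deltas": [[-0.25,-0.2,0,-0.2,1],[-0.5,-0.4,0,-0.4,1],[-0.75,-0.6,0,-0.6,1],[-1,-0.78,0,-0.757,1],[-1,-0.78,0,-0.757,1],[-1,-0.78,0,-0.757,1]]}}

```text
clock: 1.25
position: [0.2999, 0.4369, 0.2136]
ee_rot: [-0.04, 0.999, 0.0, -0.0]
ft_force: [-0.9, 0.1, -0.0]
grip_width: 1.002
grasp_force: 0.0
```

Call:
{"op": "carry_out", "data": {"deltas": [[-0.2,-0.35,0,0,1],[-0.4,-0.7,0,0,1],[-0.55,-1,0,0,1],[-0.55,-1,0,0,1]]}}

```text
clock: 1.75
position: [0.3963, 0.2913, 0.2136]
ee_rot: [-0.038, 0.999, -0.0, 0.0]
ft_force: [-0.9, 0.9, -0.3]
grip_width: 1.0
grasp_force: 0.0
```

Call:
{"op": "carry_out", "data": {"deltas": [[-0.2,-0.35,0,0,1],[-0.4,-0.7,0,0,1],[-0.55,-1,0,0,1],[-0.55,-1,0,0,1]]}}

```text
clock: 2.25
position: [0.4903, 0.1488, 0.2134]
ee_rot: [-0.038, 0.999, -0.0, 0.0]
ft_force: [0.1, 0.2, -0.2]
grip_width: 1.004
grasp_force: 0.0
```

Call:
{"op": "carry_out", "data": {"deltas": [[-0.2,-0.35,0,0,1],[-0.4,-0.7,0,0,1],[-0.55,-1,0,0,1],[-0.55,-1,0,0,1],[-0.55,-1,0,0,1],[-0.55,-1,0,0,1]]}}

```text
clock: 3.0
position: [0.5829, 0.0104, 0.2133]
ee_rot: [-0.042, 0.999, 0.0, -0.0]
ft_force: [-0.7, 0.3, -0.5]
grip_width: 0.997
grasp_force: 0.0
```

Call:
{"op": "carry_out", "data": {"deltas": [[-0.16,-0.27,0.1,0,1],[-0.16,-0.27,0.3,0,1],[-0.16,-0.27,0.3,0,1],[-0.16,-0.27,0.3,0,1]]}}

```text
clock: 3.5
position: [0.6107, -0.0293, 0.1696]
ee_rot: [-0.041, 0.999, 0.0, 0.001]
ft_force: [0.5, -0.4, -0.4]
grip_width: 0.999
grasp_force: 0.0
```

```bash
python3 - <<'E'
from h import *
p=camera("wrist");cv2.imwrite("pics/w1.png",p["img"][...,::-1]);c=cloud(p);z=c[...,2]
t=(z>.084)&(z<.098)&(np.hypot(c[...,0]-.61,c[...,1]+.0275)<.05)&(p["depth"]>0)
print(t.sum(),c[t].mean(0) if t.any() else 0,cv2.minAreaRect(c[t][:,:2].astype(np.float32)*1000) if t.sum()>4 else 0)
o=manip.get_obs();print(o["position"],o["ee_rot"],o["clock"])
E
```

```text
1413 [ 0.61096723 -0.02710678  0.09052129] ((611.8525390625, -26.83867073059082), (27.910377502441406, 19.88259506225586), 4.224654674530029)
[ 0.61097175 -0.0295048   0.16991299] [-4.10973810e-02  9.99154625e-01  3.44065576e-04  9.60469111e-04] 3.55
```

View pics/w1.png

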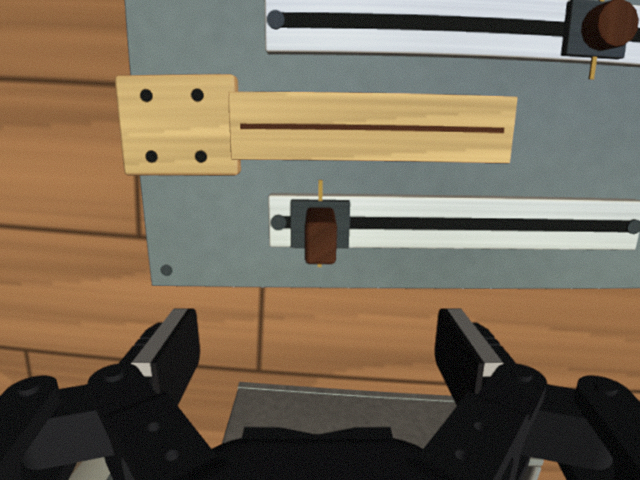

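The wrist view puts the grip at (320,235) between the open fingers. Its measured centre is about (0.611, -0.027), so the tool is 2 mm off. I'll descend and grip along the rail.

Call:
{"op": "carry_out", "data": {"deltas": [[0,0.015,0.2,0,1],[0,0.015,0.4,0,1],[0,0.015,0.5,0,1],[0,0.015,0.6,0,1],[0,0.015,0.6,0,1],[0,0.015,0.6,0,1]]}}

```text
clock: 4.3
position: [0.6108, -0.0285, 0.0793]
ee_rot: [-0.04, 0.999, 0.0, 0.001]
ft_force: [-0.3, -0.5, 0.1]
grip_width: 0.997
grasp_force: 0.0
```

Call:
{"op": "carry_out", "data": {"deltas": [[0,0,0,0,-0.2],[0,0,0,0,-0.4],[0,0,0,0,-0.6],[0,0,0,0,-1],[0,0,0,0,-1],[0,0,0,0,-1],[0,0,0,0,-1],[0,0,0,0,-1]], "force": 25}}

```text
clock: 5.3
position: [0.6102, -0.0285, 0.0784]
ee_rot: [-0.04, 0.999, 0.0, -0.0]
ft_force: [-1.0, 0.4, -0.4]
grip_width: 0.001
grasp_force: 0.0
```

The gripper closed fully without holding anything, so I'll look before moving on.

```bash
python3 - <<'E'
from h import *
p=camera("scene");cv2.imwrite("pics/s2.png",cv2.resize(p["img"][120:340,160:480,::-1],None,fx=2.4,fy=2.4))
q=camera("wrist");cv2.imwrite("pics/w2.png",q["img"][...,::-1])
o=manip.get_obs();print(o)
E
```

```text
{'clock': 5.4, 'joint_pos': array([-0.36791387,  0.42863527,  0.42876014,  1.67574601, -0.19728851,
        1.08020955,  1.77139778]), 'joint_velocities': array([ 0.00069322,  0.00081356,  0.00016525,  0.00079078,  0.00186141,
       -0.00067614,  0.00137075]), 'tau': array([-9.08588045e-04, -5.98739326e+01,  7.93629885e+00, -3.47361052e+01,
        1.48303685e-02,  2.21964474e-03, -3.38876745e-06]), 'position': array([ 0.61023551, -0.02846266,  0.07836035]), 'ee_rot': array([-4.02792233e-02,  9.99188461e-01,  5.15195065e-05, -2.87922633e-05]), 'ft_force': array([0.13000137, 0.04576386, 0.2304862 ]), 'torque': array([0.02011408, 0.00429658, 0.01254541]), 'grasp_force': 0.0, 'grip_width': 0.0026828859137160085}
```

View pics/s2.png

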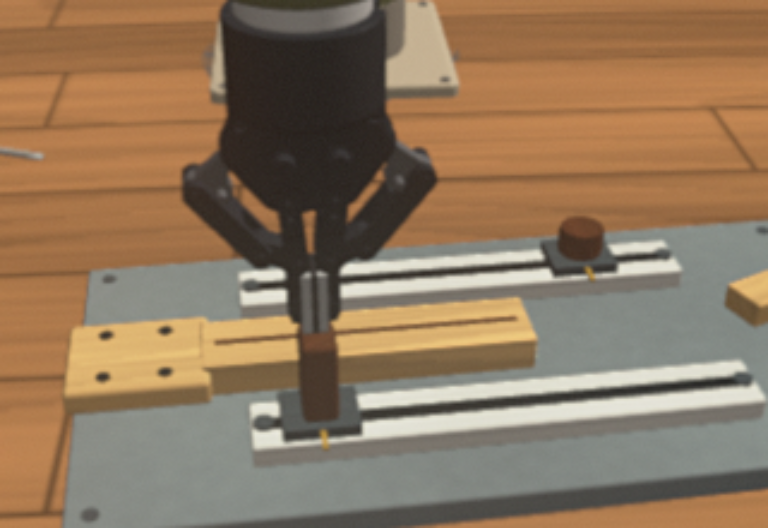

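View pics/w2.png

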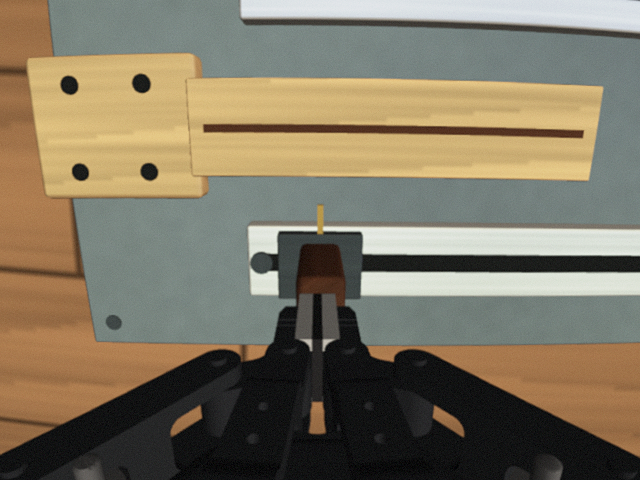

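Both views show the shut fingertips at or above the grip's top: (315,330) in the scene crop and (318,298) in the wrist view. The block itself has not moved. I'll use depth to see where the tips are.

```bash
python3 - <<'E'
from h import *
for n,(u,vs) in {"scene":(160+315/2.4,[120+v/2.4 for v in range(270,420,12)]),"wrist":(308,range(240,400,12))}.items():
    p=camera(n);c=cloud(p)
    for v in vs: print(n,int(v),p["img"][int(v),int(u)],np.round(c[int(v),int(u)],3))
    x,y,z=c[...,0],c[...,1],c[...,2]
    t=(z>.06)&(z<.16)&(np.hypot(x-.611,y+.027)<.06)
    for lo in np.arange(.06,.16,.01):
        k=t&(z>=lo)&(z<lo+.01)
        if k.sum()>3: print(n,round(lo,2),k.sum(),np.round(np.percentile(c[k][:,:2],[3,97],axis=0),3).tolist())
E
```

```text
scene 232 [66 61 56] [ 0.614 -0.027  0.136]
scene 237 [61 54 49] [ 0.62  -0.027  0.132]
scene 242 [59 53 46] [ 0.62  -0.027  0.125]
scene 247 [55 50 42] [ 0.619 -0.027  0.117]
scene 252 [58 53 45] [ 0.62  -0.028  0.11 ]
scene 257 [56 52 45] [ 0.619 -0.028  0.102]
scene 262 [113  77  54] [ 0.615 -0.028  0.092]
scene 267 [77 57 44] [ 0.623 -0.028  0.09 ]
scene 272 [71 53 39] [ 0.623 -0.028  0.082]
scene 277 [74 57 44] [ 0.623 -0.029  0.074]
scene 282 [73 56 44] [ 0.623 -0.029  0.066]
scene 287 [73 57 45] [ 0.623 -0.029  0.057]
scene 292 [75 59 46] [ 0.624 -0.029  0.05 ]
scene 0.06 101 [[0.607, -0.038], [0.624, -0.017]]
scene 0.07 103 [[0.61, -0.037], [0.624, -0.017]]
scene 0.08 110 [[0.612, -0.037], [0.625, -0.017]]
scene 0.09 146 [[0.601, -0.037], [0.623, -0.018]]
scene 0.1 107 [[0.614, -0.04], [0.62, -0.017]]
scene 0.11 149 [[0.612, -0.041], [0.621, -0.015]]
scene 0.12 155 [[0.614, -0.041], [0.621, -0.015]]
scene 0.13 152 [[0.604, -0.042], [0.621, -0.014]]
scene 0.14 332 [[0.602, -0.057], [0.624, 0.001]]
scene 0.15 560 [[0.598, -0.063], [0.624, 0.008]]
wrist 240 [61 69 69] [ 0.598 -0
[... 375 characters left out ...]
[29 29 28] [ 0.6   -0.032  0.141]
wrist 360 [28 26 26] [ 0.6   -0.031  0.146]
wrist 372 [36 36 36] [ 0.606 -0.031  0.144]
wrist 384 [40 40 42] [ 0.609 -0.031  0.145]
wrist 396 [35 36 39] [ 0.613 -0.031  0.145]
wrist 0.06 292 [[0.598, -0.037], [0.6, -0.019]]
wrist 0.07 348 [[0.598, -0.037], [0.6, -0.019]]
wrist 0.08 631 [[0.598, -0.037], [0.609, -0.018]]
wrist 0.09 711 [[0.599, -0.036], [0.608, -0.019]]
wrist 0.1 629 [[0.6, -0.041], [0.606, -0.017]]
wrist 0.11 1014 [[0.6, -0.041], [0.606, -0.016]]
wrist 0.12 1108 [[0.6, -0.041], [0.606, -0.016]]
wrist 0.13 1632 [[0.599, -0.044], [0.621, -0.013]]
wrist 0.14 5252 [[0.597, -0.06], [0.62, 0.003]]
wrist 0.15 10150 [[0.597, -0.066], [0.622, 0.009]]
```

The shut fingertips are really at z≈0.098, about 40 mm above where the reported TCP height puts them, while x and y agree. I'll trust the cameras: open, go about 35 mm lower, and close again.

Call:
{"op": "carry_out", "data": {"deltas": [[0,0,-0.05,0,1],[0,0,-0.05,0,1],[0,0,-0.05,0,1],[0,0,-0.05,0,1],[0,0,-0.05,0,1],[0,0,-0.05,0,1],[0,0,0.05,0,1],[0,0,0.1,0,1],[0,0,0.15,0,1],[0,0,0.2,0,1],[0,0,0.23,0,1],[0,0,0.23,0,1]]}}

```text
clock: 7.0
position: [0.6101, -0.0285, 0.0435]
ee_rot: [-0.04, 0.999, -0.0, -0.0]
ft_force: [0.4, -0.4, 0.6]
grip_width: 1.002
grasp_force: 0.0
```

Call:
{"op": "carry_out", "data": {"deltas": [[0,0,0,0,-0.2],[0,0,0,0,-0.4],[0,0,0,0,-0.6],[0,0,0,0,-1],[0,0,0,0,-1],[0,0,0,0,-1],[0,0,0,0,-1]], "force": 25}}

```text
clock: 7.88
position: [0.6104, -0.0284, 0.0441]
ee_rot: [-0.04, 0.999, 0.0, 0.0]
ft_force: [-1.5, 0.7, 4.7]
grip_width: 0.231
grasp_force: 29.8
```

Call:
{"op": "carry_out", "data": {"deltas": [[0,0.06,0,0,-1],[0,0.15,0,0,-1],[0,0.25,0,0,-1],[0,0.35,0,0,-1],[0,0.45,0,0,-1],[0,0.55,0,0,-1],[0,0.65,0,0,-1],[0,0.75,0,0,-1],[0,0.83,0,0,-1],[0,0.89,0,0,-1],[0,0.92,0,0,-1],[0,0.92,0,0,-1],[0,0.92,0,0,-1]]}}

```text
clock: 9.5
position: [0.6001, 0.111, 0.0441]
ee_rot: [-0.041, 0.999, 0.001, 0.001]
ft_force: [8.0, 1.7, -0.3]
grip_width: 0.224
grasp_force: 29.4
```

Call:
{"op": "carry_out", "data": {"deltas": [[0,0,0,0,0],[0,0,0,0,0.5],[0,0,0,0,1],[0,0,0,0,1],[0,0,0,0,1],[0,0,0,0,1],[0,0,-0.2,0,1],[0,0,-0.5,0,1],[0,0,-0.8,0,1],[0,0,-0.8,0,1],[0,0,-0.8,0,1]]}}

```text
clock: 10.88
position: [0.5988, 0.1091, 0.1633]
ee_rot: [-0.04, 0.999, 0.0, -0.0]
ft_force: [-0.1, 0.0, -0.3]
grip_width: 1.001
grasp_force: 0.0
```

```bash
python3 - <<'E'
from h import *
e=np.array([.5291,.104]);d=np.array([-.080,.9968])
for n in("scene","side","wrist"):
    p=camera(n);c=cloud(p);z=c[...,2];cv2.imwrite(f"pics/{n}3.png",p["img"][...,::-1])
    t=(z>.084)&(z<.097)&(np.hypot(c[...,0]-.6,c[...,1]-.11)<.05)&(p["depth"]>0)
    if t.sum()<5: print(n,"none");continue
    r=cv2.minAreaRect(c[t][:,:2].astype(np.float32)*1000)
    print(n,r,"along",(np.array(r[0])/1000-e)@d,(c[t][:,:2].mean(0)-e)@d)
    print([np.round(b["position"],3) for b in boxes_of("low_stop_top",p)])
E
```

```text
scene ((600.3490600585938, 110.7248764038086), (29.22574806213379, 19.43206024169922), 5.248245716094971) along 0.001003431994628913 -0.000263995039011761
[array([0.474, 0.147, 0.044]), array([0.616, 0.11 , 0.054])]
side ((600.7230224609375, 110.91023254394531), (27.657180786132812, 21.27724266052246), 5.5509843826293945) along 0.0011582780029297016 0.0031950090226205226
[array([0.459, 0.16 , 0.041])]
wrist ((601.8854370117188, 111.4069595336914), (27.776296615600586, 19.713815689086914), 4.900904178619385) along 0.0015604223022461076 0.001459817590036812
[array([0.464, 0.148, 0.044])]
```

View pics/wrist3.png

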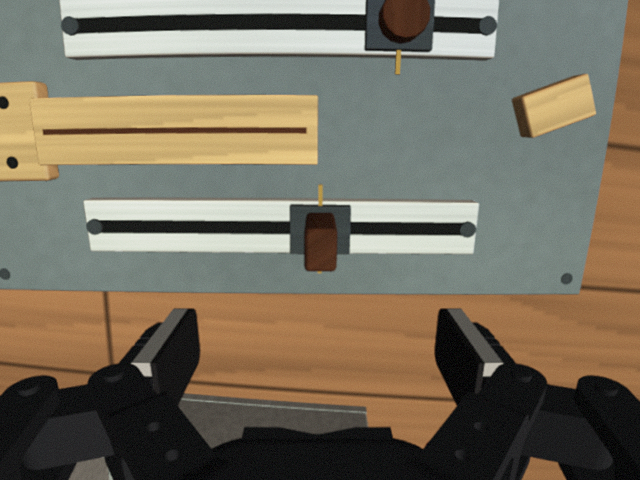

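The wrist view shows the stop's pointer at (320,195), in line with the square end at (318,130). All three cameras put it about 1 mm off level. The low stop has not moved and the gripper is clear.

```bash
python3 -c "
from h import *
print(ticket.hand_in())"
```

```text
the job is handed in; nothing more can be done
None
```

I slid the tall stop level with the neck blank's square end (about 1 mm off by all three cameras), left the low stop where it was, and handed the job in with the gripper clear; no verdict came back.

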